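# Scoops from the lacquer box into the caddy

## Task

Lay out for tea: lift the lid of the lacquered box fully open, take out the two bamboo scoops and stand them handle down in the stainless caddy, one in each of its two free wells, then push the lid fully shut again. The whisk stays standing in its well, and the caddy, the tea bowl and the round canister stay where they are.

Things in the scene. Friction and masses are not known exactly. Their poses are not given: they have to be found in the camera images.
- box: Dark lacquered box, fixed, 148 (x) x 252 (y) x 42 mm without lid, walls and floor 6 mm. Origin: centre of underside, z up; front faces -x, hinge at +x. Inside, two rails 8 mm wide, 18 mm high run along x at y = -45 and +45 mm; the scoops lie across them, along y, head to tail, about 42 mm apart, nearer the front, handle undersides 24 mm above the box's underside.
- lid (a joint): The box's lid: 0 = shut, 1.75 rad = fully open (leaning 10 degrees back past upright). May start up to 0.3 rad ajar. Stiff friction hinge (0.3 N m, lid 0.22 kg): it stays where it is left and takes about 4 N at its front edge to lift.
- lid_hinge (a point): Middle of the lid's hinge axis, which runs along the box's y; 71 mm to +x of the box's centre, 42 mm above its underside.
- lid_lip (a point): Middle of the lid's lower front edge, 161 mm from the hinge axis; turns with the lid. The lid is a flat 8 mm board, 256 mm wide along the hinge, without knob; shut, it lies on the box's rim and its front edge overhangs the front face by 16 mm, to be hooked from below and in front by a fingertip.
- long_scoop: Bamboo scoop, 220 mm long, about 30 g: straight flat handle 12 mm wide (y) and 8 mm thick (z), 164 mm long, then a half-round open trough 56 mm long, 28 mm wide, hollow side up. Origin: mid-length of the whole scoop, on the handle's underside; +x points along the scoop to the trough.
- long_scoop_foot (a point): Centre of the handle's free end (the end that goes down into the caddy), 110 mm to -x of the scoop's origin.
- short_scoop: Bamboo scoop, 196 mm long, about 30 g: handle as on the long one, 12 x 8 mm, 146 mm long, then a wider half-round trough 50 mm long, 36 mm wide. Origin: mid-length of the whole scoop, on the handle's underside; +x points to the trough.
- short_scoop_foot (a point): Centre of the handle's free end, 98 mm to -x of the scoop's origin.
- caddy: Loose stainless utensil caddy, about 0.7 kg, 132 (x) x 46 (y) x 103 mm high, open on top: three square wells in a row along x, each 40 x 40 mm, 100 mm deep, walls and bottom 3 mm. Origin: centre of underside, z up. The whisk stands in the well at -x; the other two are free.
- caddy_whisk_well (a point): Centre of the floor of the whisk's well, 43 mm to -x of the caddy's centre.
- caddy_middle_well (a point): Centre of the floor of the middle well (free).
- caddy_end_well (a point): Centre of the floor of the end well (free), 43 mm to +x of the caddy's centre.
- whisk: Bamboo tea whisk standing loose on its handle in the caddy: handle 24 mm across, cage of tines up to 40 mm across, 115 mm tall, so its top is 118 mm above the ledge. Origin: centre of its underside.
- bowl: Grey crackle-glaze tea bowl, 116 mm across, 72 mm high, loose. Origin: centre of its underside.
- canister: Closed round stainless tea canister, 64 mm across, 84 mm high, loose. Origin: centre of its underside.
Things that resemble listed ones, but are neither listed nor needed, are in the scene too. Leave any pink look-alike of the caddy alone.

How it is judged:
By the outcome, as a careful person would: the job done as asked, in the order asked, and still so for the second after the job is handed in, with the robot touching nothing.
It also fails if it takes over 72 s, if anything falls off the work surface, if the arm or the gripper's body presses on something with over 40 N, if the wrist force passes 120 N, or if a joint passes its speed limit or range.

## Robot

A 7-joint arm with a two-finger parallel gripper is mounted at the origin on the work surface. World frame = base frame: x ahead of the robot, y to its left, z up, the work surface at z = 0. Lengths are in m, angles in rad, forces in N, time in s.
With the tool pointing down it reaches from about 0.4 to 0.85 m from the base axis. Payload 10.4 kg.
Tool frame: the origin (TCP) lies at the very end of the fingers, on their centre line; the grasp point (between the pads) lies 19 mm behind it; z points along the fingers, y is the line along which they close (so a half turn about z gives the same grasp; the last joint's range is limited). The gripper opens to 87 mm and grips with 3 to 60 N. Pads are 19 mm wide; open, the fingers measure 117 mm over their backs; the gripper's body (75 mm by 190 mm) begins 51 mm behind the grasp point.
Start: joints at [-1.296, 0.332, -0.065, 1.46, 0.022, 1.35, -0.088], TCP at [0.183, 0.598, 0.223] pointing down, gripper open.
Joint ranges: [-2.6, 2.6], [-0.5, 2.12], [-1.47, 1.34], [0.16, 2.42], [-1.27, 4.41], [0.06, 2.06], [-2.6, 2.6]. Speed limits (rad/s): [2.22, 2.22, 2.79, 2.79, 3.14, 3.14, 3.14].

## Interface

Orientations are given as a unit quaternion [x, y, z, w].
In Python, from bench import read_state, cams, workorder gives the robot as it stands.
- The arm moves only by the shell command python3 -m crank 'ROWS' [FORCE]. ROWS is text: rows parted by semicolons, each of 5 numbers parted by spaces: the shift along the tool's x, y, z scaled (see below), then the turn about the tool's z scaled (see below), then the opening, from -1 (shut) to 1 (fully open). In form: dx dy dz yaw jaw; .... A call has 1 to 10 rows; each row shifts and turns the commanded pose from where the row before left it, along the tool's axes as they then stand; what a row does not reach is not made up. The controller multiplies each number of a shift by 200 mm and each number of a turn by 90 degrees. A row lasts 1/10 s, in which the tool goes at most 50 mm and 8.59 degrees, less where a joint would pass 70% of its speed; a pose out of reach is approached as far as the arm can. A call with a number of a shift or a turn outside -1 to 1 is refused whole. A call with a gripper value outside its range is refused whole. The fingers move at their own pace and stop on an object; FORCE is the grip in N (left out, the last holds). Time passes only in rows, so rows that do not move let the fingers close. It gives the time, the measured TCP pose, the force, the opening and the grip force at its end, in the units of the state.
- read_state(): the state, without advancing time (a new reading comes with each control period).
- cams.camera(name): name is "side" or "top"; returns a dict with "img" (384x512x3 uint8, blue, green, red), "K" (3x3 intrinsics, pixels), "dist" ([k1, k2, p1, p2, k3] as OpenCV has them; the pictures are not rectified), "xyz" and "attitude" of the camera in the world. Camera axes: x right, y down, z forward; pixel columns grow to the right and rows downward; lengths in m; the calibration is good to about 2 mm. A picture is of the moment at which its call begins. There is no depth.
- workorder.close_job(): hands the job in; it is judged then, once.
The state is a dict: "time": time; "joint_positions": joint angles; "joint_vel": joint speeds; "joint_torque": joint torques, N m; "ee_pos": TCP position; "eef_rot": TCP orientation; "ft_force": force on the tool from outside, world axes, zero at the start; "torque": the same for the moment, N m; "width": finger opening in m; "grip_force": force on a finger pad.
Only numpy, scipy, OpenCV 4.12 (cv2) and the standard library are available. Lean on these libraries where they do the work, as an engineer would, in place of code of your own. Each camera call takes 0.05 s, during which the arm holds its last target. There are 200 camera calls.

## Working session

There is one attempt and no reset: what is moved stays moved. The work goes in short steps, Python scripts to look and compute and a shell command to move; the robot and the scene stay as the last step left them, time stands still between calls to the robot, and variables do not carry over. Pictures are saved under pics/ and viewed, at most 10 in all, crops included, and the job is handed in when it is done.

```bash
ls; mkdir -p pics; python3 - <<'E'
from bench import read_state, cams
import cv2,numpy as np
s=read_state();print(s)
for n in("side","top"):
    c=cams.camera(n);cv2.imwrite(f"pics/{n}0.png",c["img"]);print(n,c["K"],c["dist"],c["xyz"],c["attitude"])
E
```

```text
pics
{'time': 0.0, 'joint_positions': array([-1.29558143,  0.33282862, -0.06471161,  1.46096269,  0.02158667,
        1.34990288, -0.08850683]), 'joint_vel': array([ 0.00087673,  0.00070268, -0.00096715, -0.00034461,  0.00032404,
        0.00107535,  0.00039247]), 'joint_torque': array([-1.88351078e-03, -6.23256898e+01,  2.33407924e-02, -3.89925456e+01,
       -6.15185313e-02,  3.93497804e-02,  1.61587623e-04]), 'ee_pos': array([0.18327351, 0.59710806, 0.22177077]), 'eef_rot': array([ 1.48346519e-01,  9.88935193e-01, -6.98799279e-04, -7.92353569e-05]), 'ft_force': array([ 0.38480466, -0.68960872, -0.45150294]), 'torque': array([-0.01467127,  0.02034722,  0.05200704]), 'grip_force': 0.0, 'width': 0.08725152860045225}
side [[369.83008889   0.         256.40774454]
 [  0.         369.83008889 194.61015116]
 [  0.           0.           1.        ]] [-0.11809319  0.          0.          0.          0.        ] [ 0.22705491 -0.54730299  0.43216546] [ 0.83396055 -0.24744959  0.15129926 -0.46945398]
top [[400.06910126   0.         259.58053982]
 [  0.         400.06910126 192.47240046]
 [  0.           0.           1.        ]] [-0.0627998  0.         0.         0.         0.       ] [4.64077027e-01 2.89106663e-04 9.53313470e-01] [-0.70170134  0.70868935 -0.0566175   0.0465735 ]
```

View pics/side0.png

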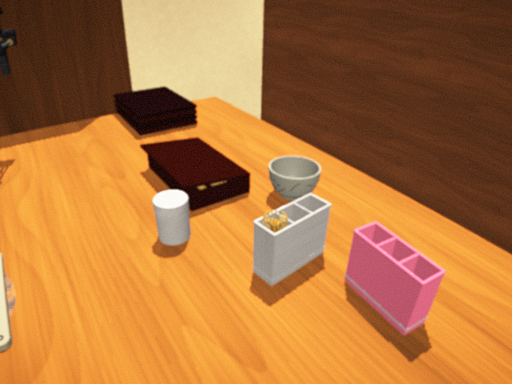

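View pics/top0.png

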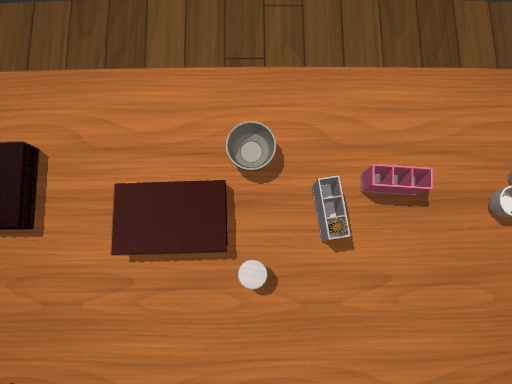

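The side view shows the box with its lid slightly ajar at about (200,170), the canister at (173,217), the bowl at (294,177), the steel caddy with whisk at (290,238) and a pink decoy at (393,277). A second dark box at (155,108) is a look-alike. In the top view they are: box (170,217), canister (253,275), bowl (251,147), caddy (332,208) with whisk (338,226), pink (398,180), dark stack (15,186) and a canister or bowl look-alike (505,203).

Candidates are the box at (170,217) or the stack at (15,186), and the steel caddy at (332,208) or the pink one at (398,180). I choose the single lidded box whose gap shows bamboo, and the steel caddy with the whisk. I'll check that in a crop.

```bash
cat > h.py <<'E'
import cv2,numpy as np
from scipy.spatial.transform import Rotation as R
from bench import read_state,cams
def cam(n): return cams.camera(n)
def ray(c,uv):
    p=cv2.undistortPoints(np.array([[uv]],float),c["K"],np.array(c["dist"]))[0,0]
    return np.array(c["xyz"]),R.from_quat(c["attitude"]).as_matrix()@np.array([p[0],p[1],1])
def plane(c,uv,z):
    o,d=ray(c,uv);return o+d*(z-o[2])/d[2]
def tri(c1,u1,c2,u2):
    o1,d1=ray(c1,u1);o2,d2=ray(c2,u2)
    t=np.linalg.lstsq(np.c_[d1,-d2],o2-o1,rcond=None)[0]
    a=o1+d1*t[0];b=o2+d2*t[1];return (a+b)/2,np.linalg.norm(a-b)
def proj(c,P):
    Rm=R.from_quat(c["attitude"]).as_matrix().T
    return cv2.projectPoints(np.array(P,float).reshape(-1,1,3),cv2.Rodrigues(Rm)[0],-Rm@np.array(c["xyz"]),c["K"],np.array(c["dist"]))[0][:,0]
E
python3 - <<'E'
from h import *
s=cam("side");t=cam("top")
a=cv2.resize(s["img"][125:290,130:345],None,fx=3,fy=3,interpolation=cv2.INTER_CUBIC)
b=cv2.resize(t["img"][165:265,100:360],None,fx=2.4,fy=2.4,interpolation=cv2.INTER_CUBIC)
a=cv2.convertScaleAbs(a,alpha=1.5,beta=25);cv2.imwrite("pics/a.png",a)
cv2.imwrite("pics/b.png",cv2.convertScaleAbs(b,alpha=2,beta=30))
# dark-lid quad in top
g=t["img"].astype(int)
m=((g.max(2)<60)).astype(np.uint8);m[:, :60]=0;m[:100]=0
for c in cv2.findContours(m,0,2)[0]:
    if cv2.contourArea(c)>2000:
        q=cv2.approxPolyDP(c,6,True)[:,0];print(q.tolist());print(cv2.minAreaRect(c))
        for p in q: print(p,plane(t,p,.05).round(3),plane(t,p,.08).round(3))
for n,uv,z in[("bowl",(251,147),.072),("can",(253,275),.084),("whisk",(338,227),.118)]:print(n,plane(t,uv,z).round(3))
for uv in[(314,180),(339,177),(350,237),(326,241)]:print(uv,plane(t,uv,.103).round(3))
print("caddy/side:",[plane(s,p,.103).round(3) for p in [(255,225),(312,197),(329,205)]])
E
```

```text
bowl [0.698 0.005 0.072]
can [0.414 0.003 0.084]
whisk [ 0.512 -0.176  0.118]
(314, 180) [ 0.615 -0.131  0.103]
(339, 177) [ 0.622 -0.185  0.103]
(350, 237) [ 0.492 -0.204  0.103]
(326, 241) [ 0.484 -0.152  0.103]
caddy/side: [array([ 0.486, -0.167,  0.103]), array([ 0.615, -0.151,  0.103]), array([ 0.622, -0.186,  0.103])]
```

View pics/a.png

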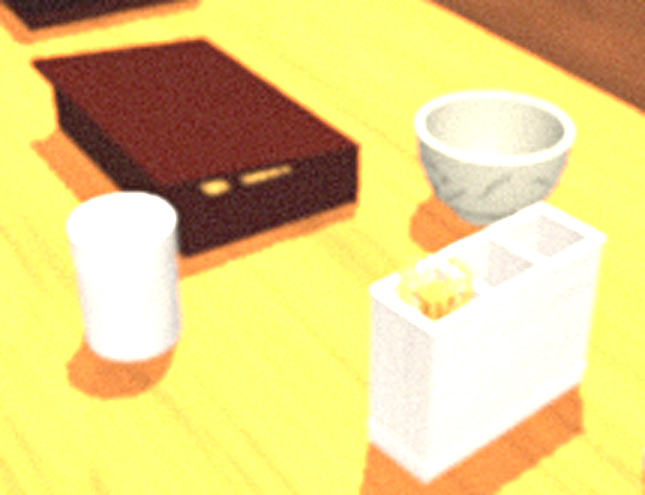

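View pics/b.png

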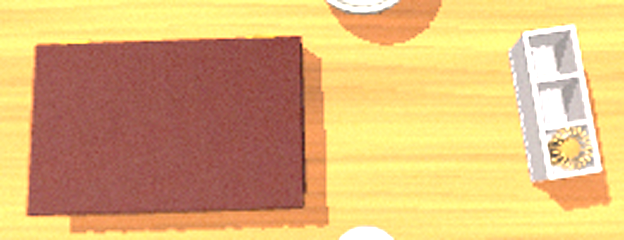

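The crops confirm the choice. The box lid is ajar with bamboo visible in the gap (side pixels about 200–228, 183–187), the lip overhangs toward the robot, and the steel caddy's two empty wells are on the far (+x) side of the whisk.

```bash
python3 - <<'E'
from h import *
s=cam("side");t=cam("top")
B=lambda u,v:(u/2.4+100-.3,v/2.4+165-.3); A=lambda u,v:(u/3+130-.3,v/3+125-.3)
fl,fr,bl,br=B(27,215),B(305,207),B(36,44),B(301,37)
print("lip L",tri(t,fl,s,A(35,62)),"lip R",tri(t,fr,s,A(163,188)),"hinge L",tri(t,bl,s,A(207,40)),"R",tri(t,br,s,A(357,147)))
print("box bottom R corners", plane(s,A(188,252),0),plane(s,A(355,205),0))
hl,hr=plane(t,bl,.05),plane(t,br,.05);print(hl,hr,np.hypot(*(hl-hr)[:2]))
for z in(.05,.07,.09):
  l,r=plane(t,fl,z),plane(t,fr,z);print(z,l,r,np.hypot(*(l-r)[:2]),np.hypot(*((l+r-hl-hr)/2)[:2]))
q=[plane(t,B(*p),.103) for p in((523,33),(576,24),(602,174),(548,181))];q=np.array(q)
print(q.round(4),"ctr",q.mean(0),np.linalg.norm(np.roll(q,1,0)-q,axis=1))
d=(q[0]+q[1]-q[2]-q[3]);print("caddy yaw",np.degrees(np.arctan2(d[1],d[0])))
E
```

```text
lip L (array([0.46198758, 0.31644288, 0.06241994]), np.float64(0.004649269468052652)) lip R (array([0.4662398 , 0.06015458, 0.06423121]), np.float64(0.0018224506922713563)) hinge L (array([0.62385992, 0.32055101, 0.0453729 ]), np.float64(0.002729083289988261)) R (array([0.6256735 , 0.06587477, 0.04870024]), np.float64(0.0017765506644873857))
box bottom R corners [0.48629805 0.0720669  0.        ] [0.62260333 0.06469601 0.        ]
[0.62180563 0.31947191 0.05      ] [0.62622829 0.06535714 0.05      ] 0.2541532573320828
0.05 [0.4597313 0.3216733 0.05     ] [0.4654185  0.06146645 0.05      ] 0.26026899737377457 0.16144426911210893
0.07 [0.45982752 0.31455763 0.07      ] [0.4653888  0.06011194 0.07      ] 0.2545064574388399 0.16148871479258844
0.09 [0.45992374 0.30744195 0.09      ] [0.4653591  0.05875743 0.09      ] 0.24874391750390523 0.16164415299016868
[[ 0.6187 -0.1386  0.103 ]
 [ 0.6266 -0.1872  0.103 ]
 [ 0.4912 -0.2051  0.103 ]
 [ 0.4856 -0.1567  0.103 ]] ctr [ 0.55552958 -0.17187813  0.103     ] [0.13429247 0.04918373 0.13664483 0.0487319 ]
caddy yaw 7.6304762865176
```

```bash
python3 -m crank '0 0 0 -0.067 -1;0 0 0 -0.067 -1;0 0 0 -0.066 -1;-0.08 -0.17 0 0 -1;-0.1 -0.2 0 0 -1;-0.1 -0.2 0 0 -1;-0.1 -0.2 0 0 -1;-0.1 -0.2 0 0 -1;-0.1 -0.2 0 0 -1;-0.1 -0.2 0 0 -1' 20
```

```text
time: 1.3
ee_pos: [0.3244, 0.324, 0.2227]
eef_rot: [-0.008, 1.0, 0.0, 0.0]
ft_force: [0.8, 1.0, -0.2]
width: 0.0153
grip_force: 0.0
```

```bash
python3 -m crank '-0.1 -0.17 0 0 -1;-0.12 -0.18 0 0 -1;-0.12 -0.18 0.1 0 -1;-0.12 -0.12 0.15 0 -1;-0.06 0 0.2 0 -1;0 0 0.2 0 -1;0 0 0.15 0 -1;0 0 0.08 0 -1;0 0 0 0 -1'
```

```text
time: 2.2
ee_pos: [0.4285, 0.1966, 0.0445]
eef_rot: [-0.008, 1.0, -0.001, -0.002]
ft_force: [-0.7, 0.4, 0.2]
width: 0.0001
grip_force: 0.0
```

```bash
python3 -m crank '-0.06 0 0 0 -1;-0.05 0 0 0 -1;-0.02 0 0 0 -1;-0.02 0 0 0 -1;0 0 0 0 -1'
```

```text
time: 2.7
ee_pos: [0.4505, 0.1982, 0.0437]
eef_rot: [-0.01, 1.0, -0.002, -0.01]
ft_force: [-36.9, 1.9, 3.0]
width: 0.0006
grip_force: 18.5
```

```bash
python3 -m crank '0 0 -0.025 0 -1;0 0 -0.025 0 -1;0 0 -0.025 0 -1;0 0 -0.025 0 -1;0 0 -0.025 0 -1;0 0 -0.025 0 -1'; python3 - <<'E'
from h import *
cv2.imwrite("pics/c.png",cv2.resize(cam("side")["img"][100:260,100:300],None,fx=3,fy=3))
E
```

```text
time: 3.3
ee_pos: [0.4564, 0.1984, 0.0761]
eef_rot: [-0.009, 1.0, -0.0, -0.004]
ft_force: [-14.4, 1.9, 1.4]
width: 0.0005
grip_force: 7.0
```

View pics/c.png

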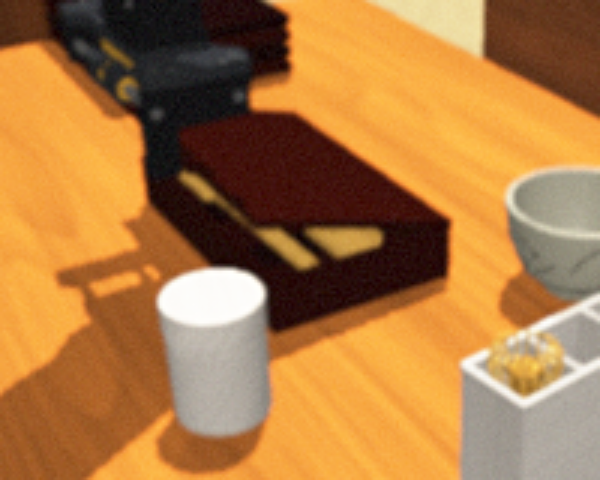

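The lid is following the fingertip: it has risen to about 0.3 rad, both scoops show underneath, and the finger is at the lip (crop about 170,150). I'll continue along the arc.

```bash
python3 -m crank '-0.036 0 -0.07 0 -1;-0.036 0 -0.07 0 -1;-0.047 0 -0.065 0 -1;-0.047 0 -0.065 0 -1;-0.058 0 -0.055 0 -1;-0.058 0 -0.055 0 -1'
```

```text
time: 3.95
ee_pos: [0.5164, 0.2, 0.1547]
eef_rot: [-0.009, 1.0, 0.001, -0.0]
ft_force: [-3.7, 2.1, 0.6]
width: 0.0005
grip_force: 1.7
```

```bash
python3 -m crank '-0.066 0 -0.045 0 -1;-0.07 0 -0.04 0 -1;-0.075 0 -0.03 0 -1;-0.078 0 -0.02 0 -1;-0.08 0 0 0 -1;-0.08 0 0 0 -1;-0.08 0 0 0 -1;-0.06 0 0 0 -1;-0.03 0 0 0 -1;0 0 0 0 -1'
```

```text
time: 4.95
ee_pos: [0.6366, 0.201, 0.1803]
eef_rot: [-0.009, 1.0, -0.0, -0.005]
ft_force: [-26.5, -4.1, 11.8]
width: 0.0007
grip_force: 13.9
```

```bash
python3 -m crank '-0.02 0 0 0 -1;0 0 0 0 -1'; python3 -m crank '0.15 0 0 0 -1;0.2 0 -0.1 0 -1;0.2 0 -0.1 0 -1;0.2 0.1 0 0 -0.3;0.15 0.2 0 0 -0.3;0 0.2 0 0 -0.3;0 0.2 0 0 -0.3;0 0.2 0 0 -0.3;0 0 0 0 -0.3'; python3 - <<'E'
from h import *
s=cam("side")["img"];t=cam("top")["img"]
a=cv2.resize(s[50:250,100:340],(360,300),interpolation=2);b=cv2.resize(t[160:270,90:250],(436,300),interpolation=2)
cv2.imwrite("pics/d.png",cv2.convertScaleAbs(np.hstack([a,b]),alpha=1.5,beta=20))
E
```

```text
time: 5.15
ee_pos: [0.6371, 0.2011, 0.1802]
eef_rot: [-0.009, 1.0, -0.0, -0.009]
ft_force: [-43.1, -6.5, 21.2]
width: 0.0006
grip_force: 23.7
time: 6.05
ee_pos: [0.4597, 0.3843, 0.2203]
eef_rot: [-0.012, 1.0, 0.002, 0.0]
ft_force: [0.6, -2.1, -0.7]
width: 0.0296
grip_force: 0.0
```

View pics/d.png

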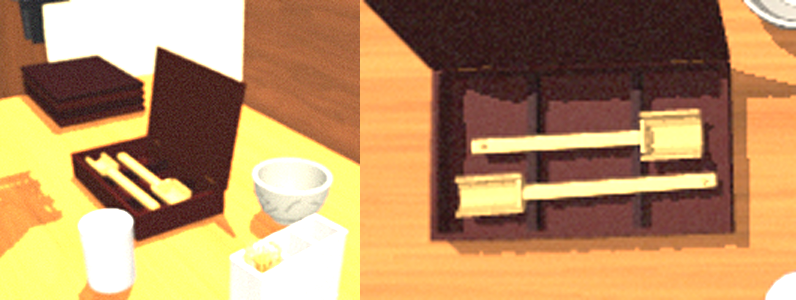

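The lid is fully open. The front scoop is the long one, with its trough at left (crop 490,195). The rear one is the short scoop, with its wider trough at right (crop 672,135).

```bash
python3 - <<'E'
from h import *
t=cam("top");im=t["img"][:270,:250].copy();h=cv2.cvtColor(im,cv2.COLOR_BGR2HSV)
# interior box region polygon
B=lambda u,v:(u*160/436+90,v*110/300+160)
# bamboo: bright; restrict to the box interior region
m=((im[...,1]>95)).astype(np.uint8)
mask=np.zeros_like(m);cv2.fillPoly(mask,[np.array([B(440,90),B(722,90),B(722,225),B(445,230)],int)],1);m&=mask
n,l,st,ce=cv2.connectedComponentsWithStats(m)
for i in range(1,n):
    if st[i,4]<100: continue
    ys,xs=np.nonzero(l==i)
    P=np.array([plane(t,(x,y),.032)[:2] for x,y in zip(xs,ys)])
    # handle fit by per-column centre
    print("comp",i,st[i],"len",np.ptp(P[:,1]), "y",P[:,1].min(),P[:,1].max())
    cols=np.unique(xs);C=[]
    for x in cols:
        yy=ys[xs==x];a=plane(t,(x,yy.min()-.5),.032);b=plane(t,(x,yy.max()+.5),.032);C.append((a[1],(a[0]+b[0])/2,a[0]-b[0]))
    C=np.array(C);print(np.array(C)[::5].round(4).tolist())
    hd=C[:,2]<.018;f=np.polyfit(C[hd,0],C[hd,1],1);print("handle x=%.4f*y+%.4f"%tuple(f),"ang",np.degrees(np.arctan(f[0])))
for p in[(432,72),(735,66),(732,235),(432,240)]:print(p,plane(t,B(*p),.042).round(4))
E
```

```text
(432, 72) [0.6125 0.0119 0.042 ]
(735, 66) [ 0.6155 -0.2467  0.042 ]
(732, 235) [ 0.4725 -0.2376  0.042 ]
(432, 240) [0.4716 0.0129 0.042 ]
```

```bash
python3 - <<'E'
from h import *
t=cam("top");im=t["img"][:270,:250].copy()
B=lambda u,v:((u-360)*160/436+90,v*110/300+160)
m=((im[...,1]>80)).astype(np.uint8)
mask=np.zeros_like(m);cv2.fillPoly(mask,[np.array([B(445,95),B(722,95),B(722,225),B(445,230)],int)],1);m&=mask
n,l,st,ce=cv2.connectedComponentsWithStats(m)
for i in range(1,n):
    if st[i,4]<100: continue
    ys,xs=np.nonzero(l==i)
    C=[]
    for x in np.unique(xs):
        yy=ys[xs==x];a=plane(t,(x,yy.min()-.5),.032);b=plane(t,(x,yy.max()+.5),.032);C.append((a[1],(a[0]+b[0])/2,a[0]-b[0]))
    C=np.array(C);print("y",C[:,0].max(),C[:,0].min());print(C[::6].round(3).tolist())
    hd=C[:,2]<.018;f=np.polyfit(C[hd,0],C[hd,1],1);print("handle x=%.4f*y+%.4f"%tuple(f),"ang",np.degrees(np.arctan(f[0])))
for p in[(432,72),(735,66),(732,235),(432,240)]:print(p,plane(t,B(*p),.042).round(4))
E
```

```text
y 0.2849434136553296 0.08995536422899439
[[0.285, 0.554, 0.012], [0.271, 0.555, 0.014], [0.257, 0.555, 0.014], [0.243, 0.556, 0.012], [0.229, 0.556, 0.012], [0.215, 0.557, 0.014], [0.201, 0.558, 0.012], [0.187, 0.558, 0.012], [0.173, 0.558, 0.012], [0.159, 0.56, 0.012], [0.146, 0.56, 0.012], [0.132, 0.561, 0.042], [0.118, 0.562, 0.04], [0.104, 0.563, 0.042], [0.09, 0.558, 0.014]]
handle x=-0.0400*y+0.5655 ang -2.2934125370664056
y 0.2978342896675895 0.07828366167119588
[[0.298, 0.51, 0.034], [0.284, 0.511, 0.032], [0.27, 0.513, 0.034], [0.256, 0.514, 0.032], [0.242, 0.509, 0.023], [0.228, 0.516, 0.014], [0.214, 0.516, 0.014], [0.2, 0.517, 0.011], [0.186, 0.518, 0.014], [0.173, 0.519, 0.011], [0.159, 0.519, 0.011], [0.145, 0.52, 0.014], [0.131, 0.521, 0.011], [0.117, 0.522, 0.014], [0.104, 0.523, 0.011], [0.09, 0.523, 0.011]]
handle x=-0.0565*y+0.5282 ang -3.2361930701497785
(432, 72) [0.6153 0.3179 0.042 ]
(735, 66) [0.618  0.0602 0.042 ]
(732, 235) [0.4762 0.0626 0.042 ]
(432, 240) [0.4738 0.3125 0.042 ]
```

```bash
python3 -m crank '-0.02 -0.2 0 0 1;-0.04 -0.22 0 0 1;-0.04 -0.22 0.05 0 1;-0.04 -0.22 0.12 0 1;-0.02 -0.2 0.15 0 1;0 0 0.15 0 1;0 0 0.12 0 1;0 0 0 0 1'
```

```text
time: 7.05
ee_pos: [0.4951, 0.1652, 0.0999]
eef_rot: [-0.007, 1.0, -0.001, -0.002]
ft_force: [-0.7, -0.2, -0.3]
width: 0.0839
grip_force: 0.0
```

```bash
python3 -m crank '0 0 0.15 0 1;0 0 0.15 0 1;0 0 0.11 0 1;0 0 0 0 1;-0.02 0 0 0 1;-0.02 0 0 0 1;-0.01 0 0 0 1;0 0 0 0 1'; python3 -m crank '0.04 0 0 0 1;0 0 -0.2 0 1;0 0 -0.2 0 1;0 0 -0.2 0 1'; python3 - <<'E'
from h import *
t=cam("top");im=t["img"]
cv2.imwrite("pics/e.png",cv2.resize(im[160:270,90:250],None,fx=3,fy=3))
E
```

```text
time: 7.85
ee_pos: [0.5075, 0.1678, 0.021]
eef_rot: [-0.008, 1.0, 0.0, 0.001]
ft_force: [-0.0, 0.3, -0.3]
width: 0.0872
grip_force: 0.0
time: 8.25
ee_pos: [0.4975, 0.1672, 0.1414]
eef_rot: [-0.008, 1.0, -0.0, -0.0]
ft_force: [1.1, 0.2, 0.3]
width: 0.0872
grip_force: 0.0
```

View pics/e.png

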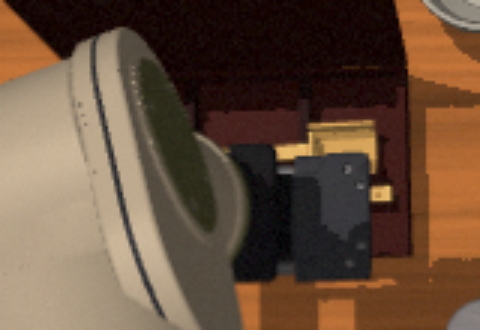

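The arm hides the long scoop's trough; only the short trough (crop 343,145) and the long handle's foot (380,192) show. I'll move away to look and turn the gripper at the same time.

```bash
python3 -c "
from bench import read_state;print(read_state()['joint_positions'].round(2))"; python3 -m crank '0.2 0 -0.1 0.095 0;0.2 0 -0.1 0.095 0;0.15 0 -0.1 0.095 0;0 0 0 0.095 0;0 0 0 0.095 0;0 0 0 0.095 0;0 0 0 0.095 0;0 0 0 0.095 0;0 0 0 0.095 0;0 0 0 0.095 0';python3 -c "
from bench import read_state;print(read_state()['joint_positions'].round(2))"
```

```text
[-0.71  0.17  0.33  1.84 -0.06  1.14  1.23]
time: 9.3
ee_pos: [0.3909, 0.18, 0.199]
eef_rot: [0.673, 0.74, -0.0, -0.0]
ft_force: [0.3, 0.4, -0.1]
width: 0.0433
grip_force: 0.0
[-0.77 -0.1   0.22  1.98  0.02  1.25 -0.46]
```

```bash
cat > sc.py <<'E'
from h import *
def scoops():
    t=cam("top");im=t["img"].copy()
    m=(im[...,1]>80).astype(np.uint8)
    mask=np.zeros_like(m);q=proj(t,[(.485,.304,.032),(.485,.075,.032),(.61,.075,.032),(.606,.304,.032)]);cv2.fillPoly(mask,[q.astype(int)],1);m&=mask
    n,l,st,ce=cv2.connectedComponentsWithStats(m)
    for i in range(1,n):
        if st[i,4]<80: continue
        ys,xs=np.nonzero(l==i);C=[]
        for x in np.unique(xs):
            yy=ys[xs==x];a=plane(t,(x,yy.min()-.5),.032);b=plane(t,(x,yy.max()+.5),.032);C.append((a[1],(a[0]+b[0])/2,a[0]-b[0]))
        C=np.array(C);print("y",C[:,0].max(),C[:,0].min());print(C[::6].round(3).tolist())
if __name__=="__main__":scoops()
E
python3 -m crank '0 0 0 0.048 0;0 0 0 0 0';python3 sc.py
```

```text
time: 9.5
ee_pos: [0.391, 0.18, 0.1991]
eef_rot: [0.698, 0.716, -0.0, -0.0]
ft_force: [-0.4, 0.3, 0.1]
width: 0.0432
grip_force: 0.0
y 0.2849434136553296 0.08996657367584424
[[0.285, 0.553, 0.014], [0.271, 0.555, 0.014], [0.257, 0.555, 0.014], [0.243, 0.556, 0.012], [0.229, 0.556, 0.012], [0.215, 0.557, 0.014], [0.201, 0.558, 0.012], [0.187, 0.558, 0.012], [0.173, 0.558, 0.012], [0.159, 0.56, 0.012], [0.146, 0.56, 0.012], [0.132, 0.561, 0.042], [0.118, 0.562, 0.04], [0.104, 0.563, 0.042], [0.09, 0.558, 0.019]]
y 0.29832081454341014 0.07829551408300864
[[0.298, 0.524, 0.035], [0.284, 0.524, 0.035], [0.27, 0.524, 0.035], [0.256, 0.524, 0.035], [0.242, 0.524, 0.03], [0.228, 0.525, 0.014], [0.214, 0.525, 0.014], [0.2, 0.525, 0.014], [0.187, 0.526, 0.012], [0.173, 0.526, 0.012], [0.159, 0.527, 0.014], [0.145, 0.525, 0.011], [0.131, 0.526, 0.014], [0.117, 0.526, 0.014], [0.104, 0.526, 0.014], [0.09, 0.527, 0.012]]
```

```bash
python3 -m crank '0.14 0.17 0 0 0.04;0.14 0.17 0 0 0.04;0.14 0.17 0.1 0 0.04;0.143 0.167 0.15 0 0.04;0 0 0.15 0 0.04;0 0 0.1 0 0.04;0 0 0 0 0.04'
```

```text
time: 10.25
ee_pos: [0.5201, 0.2933, 0.0977]
eef_rot: [0.697, 0.717, -0.003, -0.0]
ft_force: [-0.6, -0.1, 0.1]
width: 0.0453
grip_force: 0.0
```

```bash
python3 -m crank '0.012 0.015 0 0 0.04;0 0 0.12 0 0.04;0 0 0.14 0 0.04;0 0 0.11 0 0.04;0 0 0.04 0 0.04;0 0 0 0 0.04'; python3 -m crank '0 0 0 0 -1;0 0 0 0 -1;0 0 0 0 -1;0 0 0 0 -1' 8
```

```text
time: 10.85
ee_pos: [0.5252, 0.2971, 0.0197]
eef_rot: [0.698, 0.716, 0.0, -0.0]
ft_force: [0.7, -0.5, 0.6]
width: 0.0451
grip_force: 0.0
time: 11.25
ee_pos: [0.5254, 0.2972, 0.0199]
eef_rot: [0.698, 0.716, 0.001, -0.0]
ft_force: [0.6, 0.5, 0.1]
width: 0.0309
grip_force: 8.0
```

```bash
python3 -m crank '0 0 -0.1 0 -1;0 0 -0.15 0 -1;0 0 -0.2 0 -1;0 0 -0.2 0 -1;0 0 -0.2 0 -1;0 0 -0.2 0 -1;0 0 -0.2 0 -1;0 0 -0.2 0 -1;0 0 0 0 -1' ; python3 -m crank '0 0 0 0 -1;0 0 0 0 -1;0 0 0 0 -1;0 0 0 0 -1' 3;  python3 - <<'E'
from h import *
cv2.imwrite("pics/f.png",np.hstack([cam("side")["img"][:260,:400],cam("top")["img"][100:360,:400]]))
E
```

```text
time: 12.15
ee_pos: [0.5267, 0.2975, 0.3155]
eef_rot: [0.698, 0.716, 0.005, 0.001]
ft_force: [-0.3, 0.2, -0.0]
width: 0.0306
grip_force: 8.0
time: 12.55
ee_pos: [0.5247, 0.2967, 0.3081]
eef_rot: [0.698, 0.716, -0.001, -0.0]
ft_force: [0.3, 0.4, 0.3]
width: 0.0315
grip_force: 3.0
```

View pics/f.png

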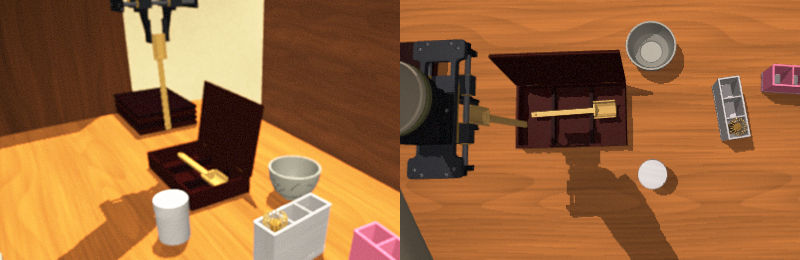

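The long scoop hangs almost plumb from the gripper (side foot about 166,128). The short scoop is undisturbed and the lid is open. I'll raise it and carry it to the caddy.

```bash
python3 -m crank '0 0 -0.15 0 -1;-0.05 0 -0.15 0 -1;-0.12 0 0 0 -1;-0.18 0 0 0 -1;-0.18 0 0 0 -1;-0.18 0 0 0 -1;-0.18 0 0 0 -1;-0.18 0 0 0 -1;-0.18 0 0 0 -1;-0.18 0 0 0 -1' 6;python3 -m crank '-0.18 0 0 0 -1;-0.18 0 0 0 -1;-0.18 0.05 0 0 -1;-0.15 0.1 0 0 -1;-0.1 0.1 0 0 -1;0 0 0 0 -1;0 0 0 0 -1;0 0 0 0 -1'; python3 - <<'E'
from h import *
s=cam("side");t=cam("top");cv2.imwrite("pics/s1.png",s["img"]);cv2.imwrite("pics/t1.png",t["img"])
cv2.imwrite("pics/g.png",np.hstack([cv2.resize(s["img"][:300,180:440],(400,461)),cv2.resize(t["img"][120:280,250:400],(400,427))[:461] if 0 else cv2.copyMakeBorder(cv2.resize(t["img"][120:280,250:400],(400,427)),0,34,0,0,0)]))
E
```

```text
time: 13.65
ee_pos: [0.5321, 0.0093, 0.369]
eef_rot: [0.698, 0.716, 0.0, -0.0]
ft_force: [1.5, -0.5, -0.2]
width: 0.0311
grip_force: 6.0
time: 14.45
ee_pos: [0.586, -0.1451, 0.3691]
eef_rot: [0.698, 0.716, 0.0, -0.0]
ft_force: [-0.6, 0.2, -0.7]
width: 0.0312
grip_force: 6.0
```

View pics/g.png

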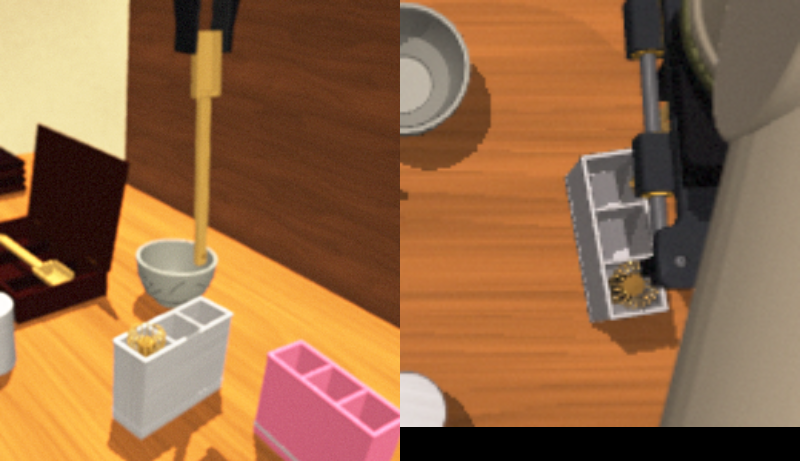

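```bash
cat > foot.py <<'E'
from h import *
import sys
def px(c,uv,x0,y0,n):  # intersect with vertical plane through (x0,y0) normal n
    o,d=ray(c,uv);t=((x0-o[0])*n[0]+(y0-o[1])*n[1])/(d[0]*n[0]+d[1]*n[1]);return o+d*t
E
python3 - <<'E'
from foot import *
s=cam("side");e=read_state()["ee_pos"]
for uv in[(311.3,171),(313.9,63)]:print(px(s,uv,e[0],e[1],(1,.025)))
print(e)
for n,P in(("end",(.598,-.166,.103)),("mid",(.5555,-.172,.103))):print(n,proj(s,[P]))
E
```

```text
[ 0.58671542 -0.1717557   0.17039127]
[ 0.58631733 -0.15583194  0.33199926]
[ 0.58604707 -0.14502153  0.36943965]
end [[310.29706652 203.81669361]]
mid [[292.70773425 212.99467701]]
```

The scoop hangs above the far end well with a lean of about 8° (foot at crop 202,263). I'll shift +11 mm in x and lower it.

```bash
python3 -m crank '0 0.055 0 0 -1;0 0 0.1 0 -1;0 0 0.12 0 -1;0 0 0.12 0 -1;0 0 0.12 0 -1;0 0 0.12 0 -1;0 0 0.1 0 -1;0 0 0.06 0 -1;0 0 0.03 0 -1;0 0 0 0 -1'; python3 -c "
from h import *
cv2.imwrite('pics/s2.png',cam('side')['img'])"
```

```text
time: 15.6
ee_pos: [0.5971, -0.1453, 0.215]
eef_rot: [0.698, 0.716, -0.0, -0.0]
ft_force: [-0.5, 0.4, -0.0]
width: 0.0315
grip_force: 6.0
```

```bash
python3 -m crank '0 0 0.03 0 -1;0 0 0.03 0 -1;0 0 0 0 -1'; python3 - <<'E'
from h import *
s=cam("side");im=s["img"];h=cv2.cvtColor(im,cv2.COLOR_BGR2HSV)
m=((h[...,0]>14)&(h[...,0]<32)&(h[...,1]>60)&(im[...,1]>100))
for z in(.2,.18,.16,.14,.12,.105,.09,.06,.03):
    u,v=proj(s,[(.598,-.165,z)])[0];r=m[int(v),int(u)-15:int(u)+16];print(z,(int(u),int(v)),''.join('#' if q else '.' for q in r))
E
```

```text
time: 15.95
ee_pos: [0.5974, -0.1455, 0.2029]
eef_rot: [0.698, 0.716, 0.0, 0.0]
ft_force: [2.0, 0.9, 0.3]
width: 0.0312
grip_force: 6.0
0.2 (315, 150) #.#################............
0.18 (314, 162) ..#############################
0.16 (313, 173) ......##########......#########
0.14 (312, 184) .......##########.#.###########
0.12 (310, 194) .........########..############
0.105 (310, 202) .........########..............
0.09 (309, 210) ..............####.............
0.06 (307, 224) ...............................
0.03 (305, 238) ...............................
```

```bash
python3 -m crank '0 0 0 0 0.1;0 0 0 0 0.1;0 0 0 0 0.1;0 0 -0.1 0 0.1;0 0 -0.2 0 0.1;0 0 -0.2 0 0.1;0.1 -0.15 0 0 0.1;0.17 -0.12 0 0 0;0.18 -0.1 0 0 0;0.18 -0.1 0 0 0'; python3 -m crank '0.18 -0.1 0 0 0.3;0.18 -0.15 0 0 0.3;0.18 -0.18 0 0 0.3;0.18 -0.18 0 0 0.3;0.18 -0.18 0 0 0.3;0 0 0 0 1';python3 sc.py; python3 - <<'E'
from h import *
s=cam("side");im=s["img"];h=cv2.cvtColor(im,cv2.COLOR_BGR2HSV)
m=((h[...,0]>14)&(h[...,0]<32)&(h[...,1]>60)&(im[...,1]>100))
for z in(.24,.22,.2,.18,.16,.14,.12,.105,.09,.06):
    u,v=proj(s,[(.598,-.165,z)])[0];r=m[int(v),int(u)-25:int(u)+16];print(z,(int(u),int(v)),''.join('#' if q else '.' for q in r))
E
```

```text
time: 17.0
ee_pos: [0.499, -0.021, 0.3032]
eef_rot: [0.698, 0.716, 0.0, 0.0]
ft_force: [0.7, 0.7, -0.2]
width: 0.0441
grip_force: 0.0
time: 17.6
ee_pos: [0.3359, 0.156, 0.3035]
eef_rot: [0.695, 0.719, 0.001, -0.0]
ft_force: [1.1, -1.2, -0.0]
width: 0.0595
grip_force: 0.0
y 0.28486404367201656 0.09000073704422036
[[0.285, 0.552, 0.012], [0.271, 0.553, 0.014], [0.257, 0.553, 0.014], [0.243, 0.554, 0.012], [0.229, 0.554, 0.012], [0.215, 0.556, 0.012], [0.201, 0.556, 0.012], [0.187, 0.558, 0.012], [0.173, 0.558, 0.012], [0.159, 0.559, 0.014], [0.146, 0.56, 0.012], [0.132, 0.561, 0.042], [0.118, 0.563, 0.042], [0.104, 0.563, 0.042], [0.09, 0.56, 0.03]]
0.24 (318, 126) .........................................
0.22 (316, 138) ###############..........................
0.2 (315, 150) ############################.............
0.18 (314, 162) ..##################.......##############
0.16 (313, 173) .......##########................########
0.14 (312, 184) ..........#########.........#.###########
0.12 (310, 194) .............#########.......############
0.105 (310, 202) ..............#########..................
0.09 (309, 210) .........................................
0.06 (307, 224) ######...................................
```

```bash
python3 -m crank '0 0 0 -0.095 0.05;0 0 0 -0.095 0.05;0 0 0 -0.095 0.05;0 0 0 -0.095 0.05;0 0 0 -0.095 0.05;0 0 0 -0.095 0.05;0 0 0 -0.095 0.05;0 0 0 -0.095 0.05;0 0 0 -0.095 0.05;0 0 0 -0.095 0.05'; python3 -m crank '0 0 0 -0.045 0.05;-0.15 0.04 0 0 0.05;-0.18 0.05 0.1 0 0.05;-0.2 0.05 0.12 0 0.05;-0.2 0.05 0.12 0 0.05;-0.2 0 0.12 0 0.05;-0.2 0 0.12 0 0.05;-0.1 0 0.12 0 0.05;0 0 0.1 0 0.05;0 0 0 0 0.05';python3 - <<'E'
from h import *
t=cam("top");im=t["img"];h=cv2.cvtColor(im,cv2.COLOR_BGR2HSV)
cv2.imwrite("pics/j.png",np.hstack([cv2.resize(im[150:270,270:400],(400,369)),cv2.resize(cam("side")["img"][120:300,210:410],(400,360),interpolation=2)[[*range(360)]+[359]*9]]))
E
```

```text
time: 18.7
ee_pos: [0.3405, 0.151, 0.303]
eef_rot: [0.025, 1.0, -0.0, -0.0]
ft_force: [0.1, -0.3, -0.2]
width: 0.0454
grip_force: 0.0
time: 19.7
ee_pos: [0.5844, 0.1919, 0.1397]
eef_rot: [-0.008, 1.0, -0.002, -0.002]
ft_force: [-0.4, -0.2, -0.2]
width: 0.0455
grip_force: 0.0
```

View pics/j.png

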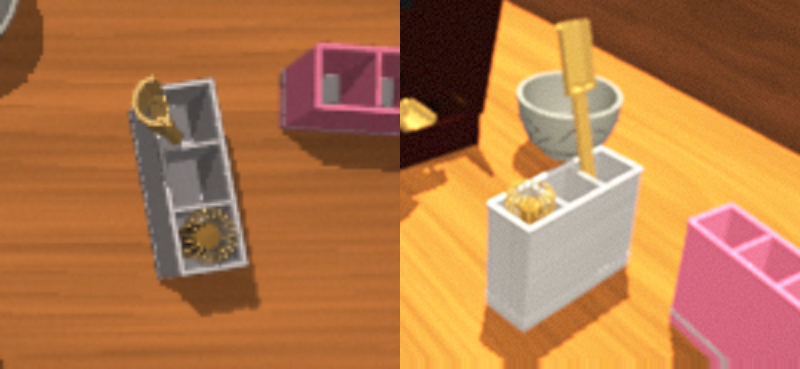

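The long scoop stands in the end well leaning toward +y (left crop 150,100 to 170,130). The whisk and caddy are unmoved and the middle well (195,175) is free. Now I'll pull the short scoop toward the box front.

```bash
python3 -m crank '0.015 0 0.1 0 0.05;0 0 0.15 0 0.05;0 0 0.15 0 0.05;0 0 0.13 0 0.05;0 0 0.08 0 0.05;0 0 0 0 0.05'; python3 -m crank '0.04 0 0 0 0.05;0.05 0 0 0 0.05;0.05 0 0 0 0.05;0.04 0 0 0 0.05;0.02 0 0 0 0.05;0 0 0 0 0.05'
```

```text
time: 20.4
ee_pos: [0.5812, 0.1942, 0.0204]
eef_rot: [-0.009, 1.0, -0.0, -0.001]
ft_force: [0.0, 0.6, 0.7]
width: 0.0456
grip_force: 0.0
time: 21.0
ee_pos: [0.5413, 0.1939, 0.0214]
eef_rot: [-0.009, 1.0, 0.0, -0.0]
ft_force: [0.5, 0.2, -0.6]
width: 0.0455
grip_force: 0.0
```

```bash
python3 -m crank '-0.03 0 0 0 0.05;0 0 -0.15 0 0.05;0 0 -0.2 0 0.05;0 0 -0.2 0 0.1;0.2 0 -0.1 0.095 0.2;0.2 0 0 0.095 0.2;0.2 0 0 0.095 0.2;0 0 0 0.095 0.2;0 0 0 0.095 0.2;0 0 0 0.095 0.2'; python3 -m crank '0 0 0 0.095 0.2;0 0 0 0.095 0.2;0 0 0 0.095 0.2;0 0 0 0.095 0.2;0 0 0 0.05 0.2;0 0 0 0 0.2';python3 sc.py
```

```text
time: 22.0
ee_pos: [0.4358, 0.2082, 0.1517]
eef_rot: [0.418, 0.908, 0.0, 0.0]
ft_force: [0.3, -0.9, 0.3]
width: 0.0521
grip_force: 0.0
time: 22.6
ee_pos: [0.436, 0.208, 0.1515]
eef_rot: [0.694, 0.72, 0.0, 0.0]
ft_force: [-0.2, -0.4, 0.3]
width: 0.0522
grip_force: 0.0
y 0.22815041693224974 0.08983791025122398
[[0.228, 0.523, 0.009], [0.214, 0.524, 0.012], [0.2, 0.523, 0.012], [0.187, 0.525, 0.014], [0.173, 0.524, 0.014], [0.159, 0.524, 0.014], [0.145, 0.524, 0.014], [0.131, 0.525, 0.044], [0.118, 0.525, 0.044], [0.104, 0.526, 0.041], [0.09, 0.523, 0.034]]
```

```bash
python3 -m crank '-0.15 0.1 0 0 0.17;-0.2 0.14 0 0 0.17;-0.17 0.12 0.05 0 0.17;-0.07 0.06 0.1 0 0.17;0 0 0.1 0 0.17;0 0 0 0 0.17'
```

```text
time: 23.25
ee_pos: [0.5227, 0.0922, 0.099]
eef_rot: [0.693, 0.721, -0.002, -0.001]
ft_force: [-0.5, 0.5, -0.5]
width: 0.0511
grip_force: 0.0
```

```bash
python3 -m crank '0 0.012 0.1 0 0.17;0 0 0.14 0 0.17;0 0 0.1 0 0.17;0 0 0.06 0 0.17;0 0 0 0 0.17'; python3 -m crank '0 0 0 0 -1;0 0 0 0 -1;0 0 0 0 -1;0 0 0 0 -1' 8
```

```text
time: 23.75
ee_pos: [0.5256, 0.0938, 0.0207]
eef_rot: [0.693, 0.721, -0.001, -0.0]
ft_force: [0.4, -0.2, -0.5]
width: 0.0511
grip_force: 0.0
time: 24.15
ee_pos: [0.5266, 0.0937, 0.0219]
eef_rot: [0.693, 0.721, 0.001, 0.0]
ft_force: [0.1, -0.3, -0.6]
width: 0.0391
grip_force: 8.0
```

```bash
python3 -m crank '0 0 -0.1 0 -1;0 0 -0.15 0 -1;0 0 -0.2 0 -1;0 0 -0.2 0 -1;0 0 -0.2 0 -1;0 0 -0.2 0 -1;0 0 -0.2 0 -1;0 0 -0.2 0 -1;0 0 -0.2 0 -1;0 0 0 0 -1' ; python3 -m crank '0 0 0 0 -1;0 0 0 0 -1;0 0 0 0 -1;0 0 0 0 -1' 3; python3 -m crank '0 0 0 -0.095 -1;0 0 0 -0.095 -1;0 0 0 -0.095 -1;0 0 0 -0.095 -1;0 0 0 -0.095 -1;0 0 0 -0.095 -1;0 0 0 -0.095 -1;0 0 0 -0.095 -1;0 0 0 -0.095 -1;0 0 0 -0.075 -1' 6; python3 - <<'E'
from h import *
s=cam("side");im=s["img"];e=read_state()["ee_pos"];print(e,read_state()["joint_positions"][6])
h=cv2.cvtColor(im,cv2.COLOR_BGR2HSV)
m=((h[...,0]>14)&(h[...,0]<32)&(h[...,1]>60)&(im[...,1]>100)).astype(np.uint8)
for z in np.arange(.37,.13,-.02):
    u,v=proj(s,[(e[0],e[1],z)])[0].astype(int);print(round(z,2),u,v,''.join('.#'[q] for q in m[v,u-35:u+36]))
E
```

```text
time: 25.15
ee_pos: [0.5278, 0.0934, 0.3564]
eef_rot: [0.693, 0.721, 0.004, 0.001]
ft_force: [0.4, 0.5, -0.4]
width: 0.0392
grip_force: 8.0
time: 25.55
ee_pos: [0.5258, 0.0934, 0.3504]
eef_rot: [0.693, 0.721, -0.001, -0.0]
ft_force: [0.0, -0.6, -0.6]
width: 0.0399
grip_force: 3.0
time: 26.55
ee_pos: [0.526, 0.0934, 0.3507]
eef_rot: [0.033, 0.999, -0.0, -0.0]
ft_force: [-0.7, 0.3, -1.0]
width: 0.0397
grip_force: 6.0
[0.52603039 0.09342235 0.35072846] 1.3047325195284456
0.37 195 19 #########################....######............########################
0.35 195 31 ####################################...........########################
0.33 196 43 #######################################################################
0.31 196 54 #######################################################################
0.29 197 65 #######################################################################
0.27 197 76 #######################################################################
0.25 198 86 #########################################...............###############
0.23 198 97 ................########################...............................
0.21 199 107 .............######..............####..................................
0.19 199 116 ...........######................###...................................
0.17 200 126 ................................#......................................
0.15 200 135 ################################.......................................
```

```bash
python3 -m crank '-0.01 -0.08 0 0 -1;-0.025 -0.15 0 0 -1;-0.03 -0.18 0 0 -1;-0.035 -0.19 0 0 -1;-0.035 -0.19 0 0 -1;-0.035 -0.19 0 0 -1;-0.035 -0.15 0 0 -1;-0.02 -0.1 0 0 -1;-0.01 -0.08 0 0 -1;0 0 0 0 -1'; python3 -m crank '0 0 0 0 -1;0 0 0 0 -1'; cat > row.py <<'E'
from h import *
import sys
s=cam("side");im=s["img"];e=read_state()["ee_pos"];print(e,read_state()["joint_positions"][6])
h=cv2.cvtColor(im,cv2.COLOR_BGR2HSV)
m=((h[...,0]>14)&(h[...,0]<32)&(h[...,1]>60)&(im[...,1]>100)).astype(np.uint8)
for z in np.arange(float(sys.argv[1]),float(sys.argv[2]),-.015):
    u,v=proj(s,[(e[0],e[1],z)])[0].astype(int);print(round(z,3),u,v,''.join('.#'[q] for q in m[v,u-25:u+26]))
print(proj(s,[(.5555,-.172,.103),(.598,-.166,.103)]))
E
python3 row.py .36 .09
```

```text
time: 27.6
ee_pos: [0.5532, -0.175, 0.3511]
eef_rot: [0.04, 0.999, -0.001, -0.0]
ft_force: [-0.9, -0.2, -0.5]
width: 0.0396
grip_force: 6.0
time: 27.8
ee_pos: [0.5545, -0.1703, 0.3511]
eef_rot: [0.036, 0.999, 0.0, -0.0]
ft_force: [0.5, 0.7, -0.3]
width: 0.0396
grip_force: 6.0
[ 0.55454226 -0.17011049  0.3511547 ] 1.8773152014156727
0.36 304 45 .............#################.....................
0.345 303 56 ..........##########################...............
0.33 302 68 .......###########################.................
0.315 302 79 ...............##########..........................
0.3 301 90 .............##########............................
0.285 300 101 ..........##########...............................
0.27 299 112 ........##########.................................
0.255 298 122 ......##########...................................
0.24 298 132 #############.##################...................
0.225 297 142 ###################################................
0.21 296 151 ##################################################.
0.195 295 160 #######..............##################..##########
0.18 295 169 ####.....................##########................
0.165 294 178 ...........................#########...............
0.15 293 187 #####........................##########.........###
0.135 292 195 #..............#...............########..........##
0.12 292 203 .................................########..........
0.105 291 211 #######......#####.................................
0.09 290 219 #######################............................
[[292.70773425 212.99467701]
 [310.29706652 203.81669361]]
```

```bash
python3 - <<'E'
from foot import *
s=cam("side");im=s["img"];st=read_state();e=st["ee_pos"];Y=R.from_quat(st["eef_rot"]).as_matrix()[:2,1]
h=cv2.cvtColor(im,cv2.COLOR_BGR2HSV)
m=((h[...,0]>14)&(h[...,0]<32)&(h[...,1]>60)&(im[...,1]>100)).astype(np.uint8)
for v in range(75,200,6):
    r=m[v,255:315];i=np.nonzero(r)[0]
    if len(i)==0: print(v,"none");continue
    k=np.split(i,np.nonzero(np.diff(i)>1)[0]+1)
    print(v,[(int(g[0])+255,int(g[-1])+255,px(s,(255+(g[0]+g[-1])/2,v),e[0],e[1],Y).round(3).tolist()) for g in k if 4<len(g)<16])
E
```

```text
75 [(255, 262, [0.487, -0.165, 0.328]), (293, 307, [0.551, -0.17, 0.322])]
81 [(255, 262, [0.488, -0.165, 0.32]), (291, 301, [0.545, -0.169, 0.314])]
87 [(255, 261, [0.487, -0.165, 0.313]), (289, 299, [0.542, -0.169, 0.307])]
93 [(255, 261, [0.487, -0.165, 0.305]), (288, 297, [0.54, -0.169, 0.299])]
99 [(255, 261, [0.487, -0.165, 0.297]), (286, 295, [0.538, -0.169, 0.291])]
105 [(284, 293, [0.535, -0.169, 0.283])]
111 [(282, 291, [0.532, -0.169, 0.275])]
117 [(280, 289, [0.53, -0.168, 0.267])]
123 [(262, 266, [0.497, -0.166, 0.263]), (278, 287, [0.527, -0.168, 0.259])]
129 [(299, 303, [0.559, -0.17, 0.244])]
135 []
141 []
147 []
153 []
159 []
165 [(291, 305, [0.559, -0.17, 0.187])]
171 [(295, 304, [0.563, -0.171, 0.176])]
177 [(255, 268, [0.496, -0.166, 0.183]), (296, 304, [0.565, -0.171, 0.165])]
183 [(297, 305, [0.568, -0.171, 0.154])]
189 [(297, 306, [0.57, -0.171, 0.143])]
195 [(255, 267, [0.496, -0.166, 0.152]), (298, 305, [0.571, -0.171, 0.131])]
```

The short scoop leans about 18° with its foot toward -x. I'll enter the middle well at that angle with a soft grip, then straighten by moving -x as it goes down.

```bash
python3 -m crank '-0.07 0.003 0 0 -1;-0.08 0.003 0 0 -1;-0.065 0 0 0 -1;0 0 0.1 0 -1;0 0 0.12 0 -1;0 0 0.12 0 -1;0 0 0.08 0 -1;0 0 0 0 -1' 6; python3 - <<'E'
from foot import *
s=cam("side");im=s["img"];st=read_state();e=st["ee_pos"];print(e);Y=R.from_quat(st["eef_rot"]).as_matrix()[:2,1]
h=cv2.cvtColor(im,cv2.COLOR_BGR2HSV)
m=((h[...,0]>14)&(h[...,0]<32)&(h[...,1]>60)&(im[...,1]>100)).astype(np.uint8)
cv2.imwrite("pics/k.png",im)
for v in range(130,228,5):print(v,''.join('.#'[q] for q in m[v,265:335]))
print(proj(s,[(.5355,-.175,.103),(.5755,-.169,.103),(.545,-.171,.103),(.545,-.171,.12),(.577,-.17,.2)]))
E
```

```text
time: 28.7
ee_pos: [0.5966, -0.1716, 0.265]
eef_rot: [0.035, 0.999, 0.0, -0.002]
ft_force: [0.7, 0.2, -0.7]
width: 0.0398
grip_force: 6.0
[ 0.59716143 -0.17206161  0.26672084]
130 ################...........#############.......###############........
135 #########################################.....###########.............
140 #########################################...##########................
145 ####################################################..................
150 ######################################################................
155 ################################################################......
160 ########..................############################################
165 ####.......................##################..........###############
170 ####..........................##############............##############
175 ####.#.........................###########.............###############
180 #####........................############...........#.################
185 #######.....................#############.........#.##################
190 ########...#..............################....#..#####################
195 ###..............#......#################..........###################
200 #.....................##########..#########..................#########
205 ##...................##########....########.......................####
210 #########..........##########....................................#####
215 ####...#..##.###.##########......................................#####
220 #######################.........................................######
225 ######################.........................................#######
[[283.95636504 217.64057445]
 [301.10520894 208.53059889]
 [287.16783064 214.64325196]
 [287.85298503 205.67169861]
 [307.50318744 154.62155802]]
```

```bash
python3 -m crank '-0.018 0 0 0 -1;0 0 0.05 0 -1;0 0 0.05 0 -1;0 0 0.04 0 -1;0 0 0 0 -1' 3; python3 - <<'E'
from h import *
s=cam("side");im=s["img"]
h=cv2.cvtColor(im,cv2.COLOR_BGR2HSV)
m=((h[...,0]>14)&(h[...,0]<32)&(h[...,1]>60)&(im[...,1]>100)).astype(np.uint8)
for v in range(165,240,5):print(v,''.join('.#'[q] for q in m[v,265:335]))
E
```

```text
time: 29.25
ee_pos: [0.6003, -0.173, 0.2376]
eef_rot: [0.036, 0.999, 0.0, -0.001]
ft_force: [-0.2, 0.1, 0.0]
width: 0.0399
grip_force: 3.0
165 ####.......................#########################...###############
170 ###...........................#####################.....##############
175 ####.#.........................#################........##############
180 #####..........................################.......################
185 #######.........................#############.......##################
190 ########...#....................###########...#.######################
195 ###..............#............###########..........###################
200 ##........................#################..................#########
205 ###........................################.......................####
210 ############..............#########..............................#####
215 #####.##..##.###.######.##########...............................#####
220 ########################.#######................................######
225 #######################........................................#######
230 ......##########..............................................########
235 ..............................................................########
```

```bash
python3 -m crank '0.025 0 0.02 0 -1;0.025 0 0.03 0 -1;0.025 0 0.03 0 -1;0.025 0 0.03 0 -1;0.025 0 0.03 0 -1;0.025 0 0.03 0 -1;0.025 0 0.03 0 -1;0.015 0 0.02 0 -1;0 0 0 0 -1' 3; cat > m.py <<'E'
from h import *
s=cam("side");im=s["img"]
h=cv2.cvtColor(im,cv2.COLOR_BGR2HSV)
m=((h[...,0]>14)&(h[...,0]<32)&(h[...,1]>60)&(im[...,1]>100)).astype(np.uint8)
for v in range(105,240,5):print(v,''.join('.#'[q] for q in m[v,265:335]))
# caddy outline check: stainless mask corners vs start
E
python3 m.py
```

```text
time: 30.2
ee_pos: [0.5625, -0.1705, 0.1947]
eef_rot: [0.036, 0.999, 0.0, -0.0]
ft_force: [-0.6, -0.6, 0.4]
width: 0.04
grip_force: 3.0
105 .........####.........................................................
110 ......................................................................
115 .............................................#######..................
120 ..........................................####........................
125 ######......................................####......................
130 ################....................####..............................
135 ####################...............######.............................
140 ####################...............######.............................
145 ####################......###############.............................
150 ###################......################.............................
155 #######################.################................########......
160 #######................#################...............###############
165 ####..................#################...............######
[... 360 characters left out ...]
.#.######################
195 ####............##.......################..........###################
200 ##......................#########.#########..................#########
205 ###.....................########...########.......................####
210 ############..#........########..................................#####
215 ####...#..##.##..#############...................................#####
220 ########################.####...................................######
225 ######################.........................................#######
230 .....###########..............................................########
235 .............................................................#########
```

```bash
python3 -m crank '0.015 0 0.03 0 -1;0 0 0.03 0 -1;0 0 0 0 -1;0 0 0 0 0.1;0 0 0 0 0.1;0 0 0 0 0.1;0 0 -0.1 0 0.1;0 0 -0.2 0 0.1;0 0 -0.2 0 0.1;0 0 -0.2 0 -0.5'; python3 -m crank '0.1 0.15 0 0 -1;0.15 0.18 0 0 -1;0.1 0.2 0 0 -1;0 0.2 0 0 -1;0 0 0 0 -1';python3 m.py; python3 - <<'E'
from h import *
t=cam("top");g0=cv2.imread("pics/top0.png").astype(int);g=t["img"].astype(int)
cv2.imwrite("pics/t3.png",t["img"])
hs=cv2.cvtColor(t["img"],cv2.COLOR_BGR2HSV);m=((hs[...,0]>14)&(hs[...,0]<32)&(hs[...,1]>90)&(t["img"][...,1]>90))
for v in range(168,246,3):print(v,''.join('.#'[int(q)] for q in m[v,300:362]), ''.join('.#'[int(q)] for q in (np.abs(g-g0).max(2)[v,300:362]>50)))
E
```

```text
time: 31.25
ee_pos: [0.5598, -0.1705, 0.325]
eef_rot: [0.036, 0.999, 0.0, 0.0]
ft_force: [0.5, -1.2, 0.3]
width: 0.0448
grip_force: 0.0
time: 31.75
ee_pos: [0.5005, -0.0135, 0.3234]
eef_rot: [0.031, 1.0, 0.001, 0.0]
ft_force: [0.1, -0.5, -0.9]
width: 0.0077
grip_force: 0.0
105 ......................................................................
110 ......................................................................
115 ......................................................................
120 ......................................................................
125 ######................................................................
130 ################...........#############..............................
135 #########################################.............................
140 #########################################.............................
145 #############################################.........................
150 ######################################################................
155 ################################################################......
1
[... 3878 characters left out ...]
#######.######.#.#.#..#..#######.##..#####.#######
231 .............................................................. ###################..#####..#.##......##########..#.##########
234 .............................................................. ####################.######.##.#.......#########...###########
237 .............................................................. ####################..#......#.########.....##################
240 .............................................................. ####################...#..###........###############.#########
243 .............................................................. ...#####.###...#..##....#####.........########################
```

```bash
python3 -m crank '0 0.1 0 -0.05 -1;-0.1 0.15 0 0 -1;-0.15 0.15 0 0 -1;-0.15 0.15 0 0 -1;-0.15 0.15 0 0 -1;-0.15 0.15 0 0 -1;-0.15 0.1 0 0 -1;-0.12 0.05 0 0 -1;-0.05 0 0 0 -1;0 0 0 0 -1' 20; python3 - <<'E'
from h import *
t=cam("top");g0=cv2.imread("pics/top0.png").astype(int);g=t["img"].astype(int)
cv2.imwrite("pics/t3.png",t["img"])
hs=cv2.cvtColor(t["img"],cv2.COLOR_BGR2HSV);m=((hs[...,0]>14)&(hs[...,0]<32)&(hs[...,1]>90)&(t["img"][...,1]>90))
for v in range(168,246,3):print(v,''.join('.#'[int(q)] for q in m[v,300:362]), ''.join('.#'[int(q)] for q in (np.abs(g-g0).max(2)[v,300:362]>50)))
E
```

```text
time: 32.85
ee_pos: [0.7062, 0.1795, 0.3216]
eef_rot: [-0.002, 1.0, -0.001, -0.001]
ft_force: [-0.1, -0.3, -0.2]
width: 0.0002
grip_force: 0.0
168 .............................................................. ..............................................................
171 .............................................................. ..............................................................
174 ...................#.......................................... ...................#..........................................
177 ...............###.###..............###############........... ...............##.###...............####........##............
180 .............#########............###################......... .............###.####.............###.##.#########..#.........
183 ............#############........#####################........ .............##....######........###...##..#..#....##.........
186 ..............###..######.......#######.############.......... ..............##...###.##.......###....###....................
189 ................##########....#############
[... 1722 characters left out ...]
..................................................
231 .............................###...#.#...##.##................ ..............................................................
234 ..................................###.####.................... ..............................................................
237 .............................................................. ..............................................................
240 .............................................................. ..............................................................
243 .............................................................. ..............................................................
```

```bash
python3 - <<'E'
from h import *
t=cam("top");a=np.radians(7.6)
Rz=np.array([[np.cos(a),-np.sin(a)],[np.sin(a),np.cos(a)]])
for n,cx in(("mid",0),("end",.043)):
  for z in(.003,.103):
    P=[(*(np.array([.5555,-.172])+Rz@[cx+dx,dy]),z) for dx,dy in((0,0),(.02,.02),(.02,-.02),(-.02,-.02),(-.02,.02))]
    print(n,z,proj(t,P).round(0).astype(int).tolist())
E
python3 -m crank '0 0 0.15 0 -1;0 0 0.2 0 -1;0 0 0.2 0 -1;0 0 0.15 0 -1;0.03 0 0.04 0 -1;0 0 0 0 -1'
```

```text
mid 0.003 [[326, 212], [316, 205], [333, 202], [335, 219], [319, 221]]
mid 0.103 [[334, 207], [323, 199], [342, 197], [345, 215], [326, 218]]
end 0.003 [[323, 194], [313, 187], [330, 185], [332, 201], [316, 204]]
end 0.103 [[331, 188], [320, 180], [338, 177], [341, 195], [323, 198]]
time: 33.55
ee_pos: [0.6972, 0.1812, 0.1743]
eef_rot: [-0.004, 1.0, -0.0, -0.001]
ft_force: [-0.4, 0.0, 0.7]
width: 0.0005
grip_force: 0.0
```

```bash
python3 -m crank '0.14 0 0 0 -1;0.14 0 0.01 0 -1;0.11 0 0 0 -1;0.095 0 0.025 0 -1;0.092 0 0.027 0 -1;0.083 0 0.047 0 -1;0.082 0 0.055 0 -1;0.068 0 0.07 0 -1;0.06 0 0.08 0 -1;0 0 0 0 -1'
```

```text
time: 34.55
ee_pos: [0.5234, 0.1802, 0.1124]
eef_rot: [-0.004, 1.0, 0.001, -0.001]
ft_force: [-0.4, -0.4, 0.3]
width: 0.0005
grip_force: 0.0
```

```bash
python3 -m crank '0.035 0 0.07 0 -1;0.035 0 0.08 0 -1;0.02 0 0.08 0 -1;0.01 0 0.05 0 -1;0 0 0.03 0 -1;0 0 0.02 0 -1;0 0 0 0 -1'
```

```text
time: 35.25
ee_pos: [0.5055, 0.1804, 0.05]
eef_rot: [-0.003, 1.0, 0.001, -0.001]
ft_force: [-18.5, -6.0, 43.0]
width: 0.0004
grip_force: 21.8
```

```bash
python3 -m crank '0 0 -0.05 0 -1;0 0 -0.2 0 -1;0 0 -0.2 0 -1;0 0 -0.2 0 -1;0.2 0 -0.1 0 -1;0.2 0.1 -0.05 0 -1;0.1 0.2 0 0 -1;0 0.2 0 0 -1;0 0.2 0 0 -1;0 0 0 0 -1'; python3 - <<'E'
from h import *
t=cam("top");s=cam("side");g0=cv2.imread("pics/side0.png").astype(int);g=s["img"].astype(int)
# lid front-left / right corners, predicted shut
P=[(.462,.317,.05),(.465,.0625,.05),(.462,.317,.042),(.465,.0625,.042)]
print(proj(s,P).round(1).tolist(),proj(t,P).round(1).tolist())
# bright bamboo visible in gap?
print("gap bamboo px",int((g[178:192,192:235].min(2)>0).sum()),int(((g[178:195,190:240,1]>100)).sum()),int(((g0[178:195,190:240,1]>100)).sum()))
m=(t["img"].max(2)<60).astype(np.uint8);m[:,:80]=0;m[:160]=0;m[275:]=0;m[:,245:]=0
c=max(cv2.findContours(m,0,2)[0],key=cv2.contourArea);print(cv2.boundingRect(c),cv2.boxPoints(cv2.minAreaRect(c)).round(1).tolist())
# movement of others: template shifts in both views
for n,im,old,(x0,y0,x1,y1) in(("caddy side",s["img"],"side0",(245,228,332,290)),("whisk top",t["img"],"top0",(324,216,354,244)),("bowl top",t["img"],"top0",(222,118,280,175)),("can top",t["img"],"top0",(234,257,272,293)),("can side",s["img"],"side0",(150,188,194,246))):
    o=cv2.imread(f"pics/{old}.png");T=o[y0:y1,x0:x1];r=cv2.matchTemplate(im[y0-8:y1+8,x0-8:x1+8],T,cv2.TM_CCOEFF_NORMED);_,v,_,l=cv2.minMaxLoc(r);print(n,round(v,3),(l[0]-8,l[1]-8))
v=g[:,:,1]
for y in range(165,200,3):print(y,' '.join('%3d'%q for q in v[y,180:216:2]),'|',' '.join('%3d'%q for q in g0[y,180:216:2,1]))
E
```

```text
time: 36.25
ee_pos: [0.4024, 0.3249, 0.2069]
eef_rot: [-0.007, 1.0, 0.001, 0.0]
ft_force: [0.6, -0.3, 0.4]
width: 0.0002
grip_force: 0.0
[[141.0, 149.8], [183.1, 193.2], [141.4, 152.7], [183.4, 196.6]] [[113.0, 253.3], [226.3, 251.1], [114.3, 253.2], [226.6, 251.1]]
gap bamboo px 559 0 27
(90, 267, 22, 8) [[90.0, 267.0], [111.0, 267.0], [111.0, 274.0], [90.0, 274.0]]
caddy side 0.969 (0, 0)
whisk top 0.977 (0, 0)
bowl top 0.998 (0, 0)
can top 0.998 (0, 0)
can side 0.996 (0, 0)
165  17  21   3   7  19  18  19  15  16  14   8  10  13   9  17  12  16  18 |   5  20  23   9  20  26  11  13   9  11  14  18  19  16  10  16  17   9
168  25  20  10  13  26  23  18  19  23  18  16  19  10   8   7  18  16   8 |  20  13  19  27   9  19   8  17  20  10  20  21  14  17  15  16  19  17
171   5  19  17  18  12  26   9  20  15  17  16  19  16  17  15  15  19  11 |  17   8  15  19  16  19  18  24  18   8  11  16  11  12  16  19  14  18
174  18  16  20  20  15  14   9  19  22  21   3  17   9  12  15  10  14  16 |  22  17  12  20  12   9   5  17  19  19  14  18  12  15  18  20   8  22
177  16  19  18  2
[... 481 characters left out ...]
14  10  16  14   4   6  14 |  16  15   6   4  11  16   3  13  31  77 122 131 109  41   0  11  51  33
189  61  35  14  13  15   6  21  20  17  12   4   6   6  20   6  15  17  16 |  55  21   7  12  10   9   5   2  12  47  82  73  33   9   6  14   6   8
192 253 253 206  59   9  11  11   8   9  12  12  10   3   7  16  10   6   9 | 253 254 197  51   0   6  13  17  10   1   3   8  11   7  15   9   1  10
195 250 250 252 247  91  11  16  14  15  16  14   5  16   1   7   7   7   1 | 250 250 251 246  93   6  11   5  10  13   0  15   6   1  14  10  15   0
198 251 251 251 254 151  13   8   9   9   2  14   0  14   5  18   6  14   8 | 251 250 250 253 148   8  11   4   3   7   6   3   0   6  13  12  11   8
```

```bash
python3 -c "
from bench import workorder;print(workorder.close_job())"
```

```text
the job is handed in; nothing more can be done
None
```

I handed the job in at about 36 s: the lid was opened to its stop and pushed shut again. By the camera checks, the long scoop stands in the end well, the short one in the middle well, and the whisk, caddy, bowl and canister have not moved.

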